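# Fan the sensor plates on the inspection rest

## Robot

A 6-joint arm with a two-finger parallel gripper is mounted at the origin on the work surface. World frame = base frame: x ahead of the robot, y to its left, z up, the work surface at z = 0. Lengths are in mm, angles in degrees, forces in N, time in s.
With the tool pointing down it reaches from about 350 to 850 mm from the base axis. Payload 8.1 kg.
Tool frame: the origin (TCP) lies midway between the tips of the shut fingers; the grasp point (between the pads) lies 19 mm behind it; z points along the fingers, y is the line along which they close (so a half turn about z gives the same grasp; the last joint's range is limited). The gripper opens to 85 mm and grips with 20 to 120 N. Pads are 22 mm wide; open, the fingers measure 114 mm over their backs; the gripper's body (76 mm by 85 mm) begins 54 mm behind the grasp point. The pads swing forward as they close: fully open they stand 13 mm farther back than shut.
Start: joints at [-69.637, 7.471, 85.268, -0, 87.261, -4.893], TCP at [256.018, -542.642, 231.292] pointing down, gripper open.
Joint ranges: [-169.43, 169.43], [-51.17, 129.36], [1.28, 143.12], [-76.62, 256.62], [0, 156.53], [-152.29, 152.29]. Speed limits (degrees/s): [136.94, 136.94, 159.86, 180, 180, 180].

## Interface

Orientations are given as [roll, pitch, yaw] about the fixed x, y, z axes, in that order (R = Rz(yaw) Ry(pitch) Rx(roll)).
In Python, from bench import sense, snapshot, camera_params, hand_in, masks_of, pinpoint gives the robot as it stands.
- The arm moves only by the tool step_arm, never from a script. Its argument "targets" is a list of rows, each an object with "angular": the turn, a rotation vector about the tool's x, y, z scaled (see below), a list of three; "dp": the shift along the tool's x, y, z scaled (see below), a list of three; "fingers": the closure, from 0 (fully open) to 1 (shut). A call has exactly 8 rows; each row is the pose to reach, as a shift and turn from the pose commanded when the call began, along the tool's axes at that moment, turning the shorter way round; what a row does not reach only later rows make up. The controller multiplies each number of a shift by 0.2 m and each number of a turn by 180 degrees. A row lasts 1/8 s, in which the tool goes at most 62.5 mm and 10.7 degrees, less where a joint would pass 70% of its speed; a pose out of reach is approached as far as the arm can. A call with a number of a shift or a turn outside -1 to 1 is refused whole. A call with a gripper value outside its range is refused whole. The fingers move at their own pace and stop on an object; "newtons" is the grip in N (left out, the last holds). Time passes only in rows, so rows that repeat a pose let the fingers close, or fill a call up. It gives the time, the measured TCP pose, the force, the opening and the grip force at its end, in the units of the state.
- sense(): the state, without advancing time (a new reading comes with each control period).
- snapshot(name): name is "scene" or "top" or "wrist"; returns the picture (384x512x3 uint8, blue, green, red); there is no depth.
- camera_params(name): a dict with "vfov" (degrees; the focal length in pixels is half the picture's height over the tangent of half this angle, whatever the lens; pixels are square), "cx", "cy" (the principal point, pixels), "R" (3x3) and "t" (3): a world point X has camera coordinates R X + t. Camera axes: x right, y down, z forward; pixel columns grow to the right and rows downward; lengths in mm; the calibration is good to about 2 mm. A picture is of the moment at which its call begins: read the wrist's pose just before it. camera_params takes no time and is no camera call; for the wrist camera it gives the pose at the moment of the call.
- hand_in(): hands the job in; it is judged then, once.
Trained networks look in the newest picture that a camera, given by its name, has taken for a name from the list of things; names that differ only in an ending like _2 or _b are one class to them, and where a whole thing is asked for, a point or a joint stands for the part that bears it (a point fixed in the world has none). Each returns a list of dicts, best first, with "conf" (0 to 1); they miss things now and then, are a little off and sometimes report something else, mostly with a low value. They report only what shows in the picture. A call takes as long as a camera call. They do not tell look-alikes from the thing itself.
- masks_of(camera, label): "pixels" (384x512 bool, what is visible of it) and "at" ([column, row] in pixels, amid what is visible of it).
- pinpoint(camera, label): "at" ([column, row] in pixels: a listed point, or the origin of a listed thing).
The state is a dict: "time": time; "joint_pos": joint angles; "qd": joint speeds; "joint_efforts": joint torques, N m; "tool_pos": TCP position; "tcp_rot": TCP orientation; "ft_force": force on the tool from outside, world axes, zero at the start; "wrist_torque": the same for the moment, N m; "finger_gap": finger opening in mm; "grip_force": force on a finger pad.
Only numpy, scipy, OpenCV 4.12 (cv2) and the standard library are available. Lean on these libraries where they do the work, as an engineer would, in place of code of your own. Each camera call takes 0.05 s, during which the arm holds its last target. There are 200 camera calls.

## Task

The yellow sensor plate already lies at the left end (as the robot sees it) of the sloping inspection rest. Shingle the green plate and then the blue one along the rest to the right of it, like roof tiles, brass contacts to the left: each new plate's contact edge lies on top of its neighbour, overlapping it by about 20 mm, and its other edge on the rest. Keep them square with their lower edges along the ledge, do not shift the yellow plate, and leave everything else on the bench alone.

Things in the scene. Friction and masses are not known exactly. Their poses are not given: they have to be found in the camera images.
- deck: White sloping deck of the fixed inspection rest, 104 mm by 270 mm long, tilted 25 degrees, low side away from the robot. Origin: middle of its upper face; x points down the slope, y along the rest to the robot's left, z out of the face. A dark steel ledge along the low edge stands 10 mm above the face, inner side at x = +45 mm: a plate lying against it has its centre at x = +10 mm. No side walls
- amber_block (a point): Yellow (first) plate 70 x 70 x 4 mm, 50 g. A black grip block stands on it, 22 mm along x, 14 along y, 24 high; this point is the block's middle, 16 mm above the plate's underside, 23 mm from the edge with the brass contacts (+y), 47 mm from the other edge, central in x. z points out of the block side. It lies loose on the deck near its +y end, against the ledge, x down the slope and y along the rest.
- green_block (a point): Green (second) plate 70 x 70 x 4 mm, 50 g. A black grip block stands on it, 22 mm along x, 14 along y, 24 high; this point is the block's middle, 16 mm above the plate's underside, 23 mm from the edge with the brass contacts (+y), 47 mm from the other edge, central in x. z points out of the block side. It starts flat on the bench, to the left or right of the rest.
- blue_block (a point): Blue (third) plate 70 x 70 x 4 mm, 50 g. A black grip block stands on it, 22 mm along x, 14 along y, 24 high; this point is the block's middle, 16 mm above the plate's underside, 23 mm from the edge with the brass contacts (+y), 47 mm from the other edge, central in x. z points out of the block side. It starts flat on the bench, on the other side from the green one.
- amber: The yellow plate again: the centre of its underside, same axes as its block; the block stands 12 mm towards +y of this centre
- green: The green plate again: the centre of its underside, same axes as its block; the block stands 12 mm towards +y of this centre
- blue: The blue plate again: the centre of its underside, same axes as its block; the block stands 12 mm towards +y of this centre
- dish: Bystander: shallow glass dish, 72 mm across, 16 mm high, beyond the rest. Origin at its foot
- bottle: Bystander: white bottle, 52 mm across, 130 mm high. Origin at its foot
- cup: Bystander: grey cup, 64 mm across, 90 mm high. Origin at its foot
- jar: Bystander: brown glass jar, 56 mm across, 50 mm high. Origin at its foot
- carton: Bystander: small cardboard carton, 60 x 90 x 45 mm. Origin under its centre
- driver: Bystander: orange-handled screwdriver lying on the bench
Mind the look-alikes: they are no part of the job. Leave any pink or red look-alike of the blue alone. There is more than one size of the amber; the job needs the smaller.

How it is judged:
By the outcome, as a careful person would: the job done as asked, in the order asked, and still so for the second after the job is handed in, with the robot touching nothing.
It also fails if it takes over 58 s, if anything falls off the work surface, if the arm or the gripper's body presses on something with over 40 N, if the wrist force passes 120 N, or if a joint passes its speed limit or range.

## Working session

There is one attempt and no reset: what is moved stays moved. The work goes in short steps, Python scripts to look and compute and a tool call to move; the robot and the scene stay as the last step left them, time stands still between calls to the robot, and variables do not carry over. Pictures are saved under pics/ and viewed, at most 10 in all, crops included, and the job is handed in when it is done.

Besides the shell and the picture viewer there is one more tool, called by a JSON object that holds its "name" and its "arguments", one argument or row to a line. step_arm: Moves the arm, as the interface text tells. Its arguments: {"type":"object","properties":{"targets":{"type":"array","items":{"type":"object","properties":{"angular":{"type":"array","items":{"type":"number","minimum":-1,"maximum":1}},"dp":{"type":"array","items":{"type":"number","minimum":-1,"maximum":1}},"fingers":{"type":"number"}}}},"newtons":{"type":"number"}},"required":["targets"]}

```bash
ls; mkdir -p pics; python3 - <<'E'
from bench import *
import cv2,numpy as np
s=sense();print(s['time'],s['tool_pos'],s['tcp_rot'],s['ft_force'],s['finger_gap'])
for c in ['scene','top']:
    p=camera_params(c);print(c,p['vfov'],p['cx'],p['cy'],np.round(p['R'],3).tolist(),np.round(p['t'],1))
    im=snapshot(c);cv2.imwrite(f'pics/{c}0.png',im)
    for l in ['deck','amber_block','green_block','blue_block','amber','green','blue']:
        print(l,[(np.round(d['at'],1).tolist(),round(d['conf'],2)) for d in pinpoint(c,l)])
a=cv2.imread('pics/scene0.png');b=cv2.imread('pics/top0.png')
E
```

```text
pics
0.0 [ 255.82583243 -542.1181067   230.26362122] [-1.79896978e+02 -1.02694089e-02  2.52560829e+01] [ 0.01003884  0.03481759 -0.97382542] 85.1979034463377
scene 55.9777223469787 257.25941739253943 192.4953622333286 [[-0.133, 0.991, -0.001], [0.759, 0.101, -0.643], [-0.637, -0.086, -0.766]] [ 121.1 -365.8 1576.6]
deck [([266.1, 171.9], 0.73), ([284.2, 204.6], 0.67)]
amber_block [([316.6, 173.0], 0.77), ([310.1, 212.3], 0.56)]
green_block [([371.2, 209.1], 0.7)]
blue_block [([173.2, 168.6], 0.73), ([204.1, 208.5], 0.7), ([206.3, 177.9], 0.61)]
amber [([314.5, 178.0], 0.86), ([307.4, 211.0], 0.68)]
green [([365.1, 208.5], 0.76), ([201.0, 177.0], 0.71), ([205.9, 176.1], 0.21)]
blue [([197.0, 178.6], 0.83), ([169.9, 171.7], 0.81), ([207.9, 210.3], 0.53)]
top 49.23868742974008 254.5211894792991 195.06946791237422 [[0.015, -1.0, 0.013], [-0.99, -0.017, -0.141], [0.142, -0.011, -0.99]] [ -46.1  582.7 1272. ]
deck [([227.3, 194.2], 0.69)]
amber_block [([197.3, 260.7], 0.92), ([200.1, 190.6], 0.67)]
green_block [([140.8, 221.4], 0.98)]
blue_block [([362.8, 244.6], 0.82), ([309.7, 195.6], 0.77), ([321.8, 237.6], 0.61)]
amber [([202.5, 195.2], 0.95), ([195.2, 253.4], 0.71)]
green [([140.4, 217.9], 0.58), ([324.3, 240.3], 0.43), ([166.3, 150.7], 0.29)]
blue [([307.5, 197.1], 0.85), ([323.7, 241.3], 0.74), ([363.3, 246.0], 0.62)]
```

```bash
python3 - <<'E'
import cv2
a=cv2.imread('pics/scene0.png')[120:280,120:420];b=cv2.imread('pics/top0.png')[110:290,90:410]
cv2.imwrite('pics/s1.png',cv2.resize(a,None,fx=2.66,fy=2.66,interpolation=cv2.INTER_CUBIC))
cv2.imwrite('pics/t1.png',cv2.resize(b,None,fx=2.5,fy=2.5,interpolation=cv2.INTER_CUBIC))
E
```

```text
(no output)
```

View pics/s1.png

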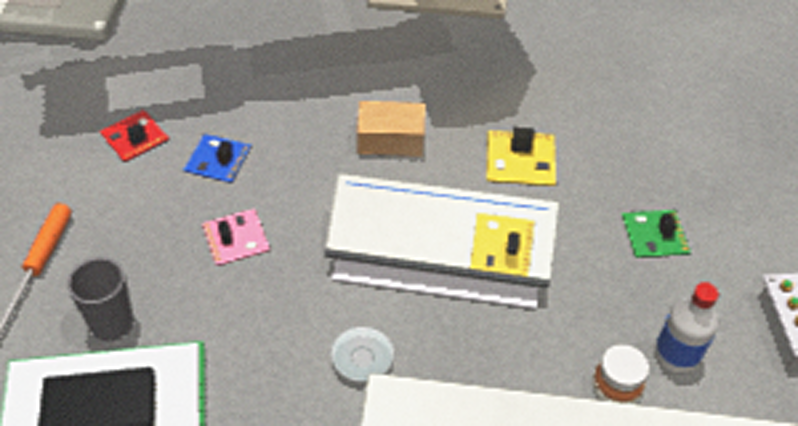

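View pics/t1.png

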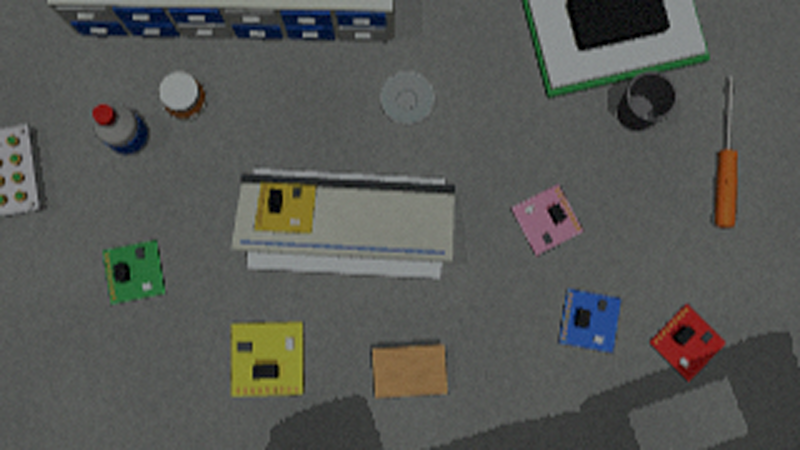

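The scene view shows the fixed rest with the small yellow plate at its left end (scene 310,212; top 200,191).

Look-alikes in the top view:
- **Yellow:** (200,191) is on the rest and smaller, so it is the one meant. (195,254) is bigger and on the bench, so I leave it.
- **Blue:** (324,240) is truly blue. (308,197) is pink and (363,246) is red, so I leave both.
- **Green:** (141,220) is the only green plate.

The enlarged crops confirm all of this.

```bash
cat > h.py <<'E'
import numpy as np,cv2,json
from bench import *
from scipy.spatial.transform import Rotation as Rn
def ray(p,uv):
    f=192/np.tan(np.radians(p['vfov']/2));R=np.array(p['R']);t=np.array(p['t'])
    d=R.T@np.array([(uv[0]-p['cx'])/f,(uv[1]-p['cy'])/f,1]);return -R.T@t,d/np.linalg.norm(d)
def proj(p,X):
    f=192/np.tan(np.radians(p['vfov']/2));c=np.array(X)@np.array(p['R']).T+np.array(p['t'])
    return c[...,:2]/c[...,2:]*f+[p['cx'],p['cy']]
def tri(obs):
    A=0;b=0
    for p,uv in obs:
        o,d=ray(p,uv);M=np.eye(3)-np.outer(d,d);A=A+M;b=b+M@o
    X=np.linalg.solve(A,b);return X,[np.round(proj(p,X)-uv,1).tolist() for p,uv in obs]
def onz(p,uv,z):
    o,d=ray(p,uv);return o+d*(z-o[2])/d[2]
def yaw_of(p,m,z):
    c=max(cv2.findContours(m.astype('uint8'),cv2.RETR_EXTERNAL,2)[0],key=cv2.contourArea)[:,0]
    w=np.array([onz(p,q,z)[:2] for q in c],'float32');return cv2.minAreaRect(w)
def T(xyz,rpy): return np.array(xyz,float),Rn.from_euler('xyz',rpy,degrees=True)
def step(cur,goal):
    "numbers for step_arm from commanded pose cur to goal"
    (p,R),(q,S)=cur,goal
    return np.round(R.inv().apply(q-p)/200,4).tolist(),np.round((R.inv()*S).as_rotvec()/np.pi,4).tolist()
def apply(cur,dp,an):
    p,R=cur;return p+R.apply(np.array(dp)*200),R*Rn.from_rotvec(np.array(an)*np.pi)
E
python3 - <<'E'
from h import *
S=camera_params('scene');P=camera_params('top')
for n,a,b in [('amber_b',(310.1,212.3),(200.1,190.6)),('green_b',(371.2,209.1),(140.8,221.4)),('blue_b',(204.5,177.9),(321.8,237.6)),('deck',(284.2,204.6),(227.3,194.2)),('amber',(307.4,211),(202.5,195.2)),('green',(365.1,208.5),(140.4+3,217.9)),('blue',(199,177.8),(324,240.8))]:
    X,e=tri([(S,a),(P,b)]);print(n,np.round(X,1),e)
snapshot('top')
for l in ['green','blue','deck','amber']:
    for d in masks_of('top',l): 
        print(l,np.round(d['at']),round(d['conf'],2),d['pixels'].sum(),yaw_of(P,d['pixels'],4 if l in('green','blue') else 50))
p=camera_params('wrist');s=sense();Rt=Rn.from_euler('xyz',s['tcp_rot'],degrees=True)
R=np.array(p['R']);c=-R.T@np.array(p['t'])
print('cam in tool',Rt.inv().apply(c-s['tool_pos']),'axis',Rt.inv().apply(R[2]),Rt.inv().apply(R[0]),p['vfov'])
E
```

```text
amber_b [592.8 129.8  53.7] [[0.9, 0.0], [1.0, -0.0]]
green_b [499.5 334.5 -15.4] [[-1.6, 0.0], [-1.7, -0.1]]
blue_b [ 455.3 -252.4   10.4] [[0.0, 0.0], [0.0, -0.0]]
deck [581.5  45.2  64.5] [[0.7, 0.0], [0.8, -0.0]]
amber [580.1 122.5  42.6] [[1.1, 0.0], [1.2, -0.0]]
green [509.5 316.8  -1.8] [[0.3, -0.0], [0.4, 0.0]]
blue [ 447.  -268.7   -1.4] [[2.0, 0.2], [2.3, -0.4]]
green [144. 220.] 0.81 468 ((506.6721496582031, 317.4075622558594), (68.83003997802734, 70.16886138916016), 12.336919784545898)
blue [362. 246.] 0.78 442 ((428.748779296875, -390.2013854980469), (68.98172760009766, 68.50474548339844), 45.25774383544922)
blue [326. 237.] 0.68 454 ((454.0743713378906, -265.2198791503906), (69.27437591552734, 68.82975769042969), 78.42479705810547)
blue [252. 257.] 0.67 593 ((387.0918884277344, -37.571468353271484), (63.94736862182617, 94.45732879638672), 3.6788041591644287)
blue [306. 197.] 0.56 452 ((580.8681030273438, -210.06710815429688), (69.20381164550781, 71.72928619384766), 27.593374252319336)
blue [135. 160.] 0.15 339 ((694.2386474609375, 346.9254150390625), (80.35995483398438, 54.809452056884766), 47.68204116821289)
deck [235. 196.] 0.6 2126 ((574.7836303710938, 49.8375244140625), (268.27520751953125, 97.87689208984375), 87.87593078613281)
amber [205. 197.] 0.86 407 ((586.0443115234375, 122.23703002929688), (56.645877838134766, 71.11541748046875), 0.9752885699272156)
amber [195. 251.] 0.8 793 ((400.57489013671875, 136.32901000976562), (85.56217956542969, 84.91099548339844), 2.2607245445251465)
cam in tool [  79.90727909    0.48165715 -142.1903108 ] axis [-3.14007722e-01  5.95364580e-04  9.49420242e-01] [ 6.23019462e-04  9.99999717e-01 -4.21026930e-04] 69.76543706449465
```

```bash
python3 - <<'E'
from h import *
W=[T((256.018,-542.642,231.292),(180,0,25.256)),T((400,-400,250),(180,0,10)),T((490,-270,260),(180,0,0)),T((560,-90,280),(180,0,0)),T((590,60,280),(180,0,0)),T((575,190,270),(180,0,0)),T((560,310,230),(180,0,12))]
for a,b in zip(W,W[1:]): print(step(a,b))
E
```

```text
([0.9554, -0.3379, -0.0935], [0.0, -0.0, 0.0848])
([0.556, -0.562, -0.05], [0.0, -0.0, 0.0556])
([0.35, -0.9, -0.1], [0.0, 0.0, 0.0])
([0.15, -0.75, -0.0], [0.0, 0.0, 0.0])
([-0.075, -0.65, 0.05], [0.0, 0.0, 0.0])
([-0.075, -0.6, 0.2], [0.0, 0.0, -0.0667])
```

{"name": "step_arm", "arguments": {
  "targets": [
    {"dp":[0.24,-0.084,-0.023],"angular":[0,0,0.021],"fingers":0},
    {"dp":[0.48,-0.17,-0.047],"angular":[0,0,0.042],"fingers":0},
    {"dp":[0.72,-0.25,-0.07],"angular":[0,0,0.064],"fingers":0},
    {"dp":[0.955,-0.338,-0.0935],"angular":[0,0,0.085],"fingers":0},
    {"dp":[0.955,-0.338,-0.0935],"angular":[0,0,0.085],"fingers":0},
    {"dp":[0.955,-0.338,-0.0935],"angular":[0,0,0.085],"fingers":0},
    {"dp":[0.955,-0.338,-0.0935],"angular":[0,0,0.085],"fingers":0},
    {"dp":[0.955,-0.338,-0.0935],"angular":[0,0,0.085],"fingers":0}
  ]
}}

```text
time: 2.05
tool_pos: [399.1, -400.8, 249.8]
tcp_rot: [-180.0, 0.0, 9.9]
ft_force: [0.3, -1.3, 0.7]
finger_gap: 85.1
grip_force: 0.0
```

{"name": "step_arm", "arguments": {
  "targets": [
    {"dp":[0.14,-0.14,-0.012],"angular":[0,0,0.014],"fingers":0},
    {"dp":[0.28,-0.28,-0.025],"angular":[0,0,0.028],"fingers":0},
    {"dp":[0.42,-0.42,-0.037],"angular":[0,0,0.042],"fingers":0},
    {"dp":[0.556,-0.562,-0.05],"angular":[0,0,0.0555],"fingers":0},
    {"dp":[0.556,-0.562,-0.05],"angular":[0,0,0.0555],"fingers":0},
    {"dp":[0.556,-0.562,-0.05],"angular":[0,0,0.0555],"fingers":0},
    {"dp":[0.556,-0.562,-0.05],"angular":[0,0,0.0555],"fingers":0},
    {"dp":[0.556,-0.562,-0.05],"angular":[0,0,0.0555],"fingers":0}
  ]
}}

```text
time: 3.05
tool_pos: [489.5, -271.0, 259.9]
tcp_rot: [180.0, 0.0, -0.1]
ft_force: [0.5, -0.1, -0.4]
finger_gap: 85.6
grip_force: 0.0
```

```bash
python3 - <<'E'
from h import *
p=camera_params('wrist');im=snapshot('wrist');cv2.imwrite('pics/wb.png',im)
for l in ['blue_block','blue']:
    for d in pinpoint('wrist',l): print(l,np.round(d['at'],1),round(d['conf'],2),np.round(onz(p,d['at'],16 if 'block' in l else 0),1))
for d in masks_of('wrist','blue'): 
    m=d['pixels'];print(np.round(d['at']),im[m].mean(0).round(),yaw_of(p,m,4))
json.dump({'vfov':p['vfov'],'cx':p['cx'],'cy':p['cy'],'R':np.array(p['R']).tolist(),'t':np.array(p['t']).tolist()},open('p_blue.json','w'))
E
```

```text
blue_block [243.6 180.3] 0.9 [ 457.2 -256.5   16. ]
blue_block [330.1 190.6] 0.86 [ 441.2 -384.1   16. ]
blue_block [216.9  85.9] 0.79 [ 586.2 -223.2   16. ]
blue [332.6 192.1] 0.98 [ 433.5 -392.8    0. ]
blue [211.   87.8] 0.76 [ 584.5 -213.     0. ]
blue [247.3 174.8] 0.66 [ 461.2 -261.6    0. ]
[252. 177.] [168.  88.  51.] ((454.7294921875, -267.5543212890625), (70.56282806396484, 70.4102554321289), 80.3692398071289)
[334. 195.] [ 33.  38. 161.] ((428.68267822265625, -391.7185363769531), (73.074951171875, 70.52872467041016), 44.830684661865234)
[212.  85.] [ 90.  74. 139.] ((583.8019409179688, -213.98541259765625), (70.81106567382812, 72.84138488769531), 28.481525421142578)
```

{"name": "step_arm", "arguments": {
  "targets": [
    {"dp":[0.09,-0.225,-0.025],"fingers":0},
    {"dp":[0.175,-0.45,-0.05],"fingers":0},
    {"dp":[0.26,-0.675,-0.075],"fingers":0},
    {"dp":[0.35,-0.9,-0.1],"fingers":0},
    {"dp":[0.35,-0.9,-0.1],"fingers":0},
    {"dp":[0.35,-0.9,-0.1],"fingers":0},
    {"dp":[0.35,-0.9,-0.1],"fingers":0},
    {"dp":[0.35,-0.9,-0.1],"fingers":0}
  ]
}}

```text
validation failed for argument at $.ta...
```

{"name": "step_arm", "arguments": {
  "targets": [
    {"dp":[0.037,-0.19,0],"fingers":0},
    {"dp":[0.075,-0.375,0],"fingers":0},
    {"dp":[0.11,-0.56,0],"fingers":0},
    {"dp":[0.15,-0.75,0],"fingers":0},
    {"dp":[0.15,-0.75,0],"fingers":0},
    {"dp":[0.15,-0.75,0],"fingers":0},
    {"dp":[0.15,-0.75,0],"fingers":0},
    {"dp":[0.15,-0.75,0],"fingers":0}
  ]
}}

```text
validation failed for argument at $.ta...
```

{"name": "step_arm", "arguments": {
  "targets": [
    {"dp":[0.09,-0.225,-0.025],"angular":[0,0,0],"fingers":0},
    {"dp":[0.175,-0.45,-0.05],"angular":[0,0,0],"fingers":0},
    {"dp":[0.26,-0.675,-0.075],"angular":[0,0,0],"fingers":0},
    {"dp":[0.35,-0.9,-0.1],"angular":[0,0,0],"fingers":0},
    {"dp":[0.35,-0.9,-0.1],"angular":[0,0,0],"fingers":0},
    {"dp":[0.35,-0.9,-0.1],"angular":[0,0,0],"fingers":0},
    {"dp":[0.35,-0.9,-0.1],"angular":[0,0,0],"fingers":0},
    {"dp":[0.35,-0.9,-0.1],"angular":[0,0,0],"fingers":0}
  ]
}}

```text
time: 4.25
tool_pos: [559.8, -91.2, 279.8]
tcp_rot: [180.0, 0.0, -0.1]
ft_force: [-0.5, -0.1, 0.6]
finger_gap: 85.7
grip_force: 0.0
```

{"name": "step_arm", "arguments": {
  "targets": [
    {"dp":[0.037,-0.19,0],"angular":[0,0,0],"fingers":0},
    {"dp":[0.075,-0.375,0],"angular":[0,0,0],"fingers":0},
    {"dp":[0.11,-0.56,0],"angular":[0,0,0],"fingers":0},
    {"dp":[0.15,-0.75,0],"angular":[0,0,0],"fingers":0},
    {"dp":[0.15,-0.75,0],"angular":[0,0,0],"fingers":0},
    {"dp":[0.15,-0.75,0],"angular":[0,0,0],"fingers":0},
    {"dp":[0.15,-0.75,0],"angular":[0,0,0],"fingers":0},
    {"dp":[0.15,-0.75,0],"angular":[0,0,0],"fingers":0}
  ]
}}

```text
time: 5.25
tool_pos: [590.2, 58.8, 280.1]
tcp_rot: [180.0, -0.0, -0.1]
ft_force: [0.3, -0.1, -0.5]
finger_gap: 85.2
grip_force: 0.0
```

```bash
python3 - <<'E'
from h import *
p=camera_params('wrist');im=snapshot('wrist');cv2.imwrite('pics/wd.png',cv2.resize(im,None,fx=1.5,fy=1.5,interpolation=cv2.INTER_CUBIC));cv2.imwrite('pics/wd_raw.png',im)
for l in ['amber_block','amber','deck']:
    for d in pinpoint('wrist',l): print(l,np.round(d['at'],1),round(d['conf'],2))
for l in ['amber','deck']:
  for d in masks_of('wrist',l): 
    m=d['pixels'];print(l,np.round(d['at']),m.sum());np.save(f'm_{l}_{int(d["at"][0])}.npy',m)
json.dump({'vfov':p['vfov'],'cx':p['cx'],'cy':p['cy'],'R':np.array(p['R']).tolist(),'t':np.array(p['t']).tolist()},open('p_deck.json','w'))
E
```

```text
amber_block [205.5 278. ] 0.97
amber_block [201.1 159.1] 0.86
amber [208.7 166. ] 0.78
amber [204.3 260.7] 0.66
deck [261.3 174.8] 0.57
amber [210. 163.] 2503
amber [278. 176.] 12403
amber [207. 262.] 2376
deck [278. 176.] 12454
```

View pics/wd.png

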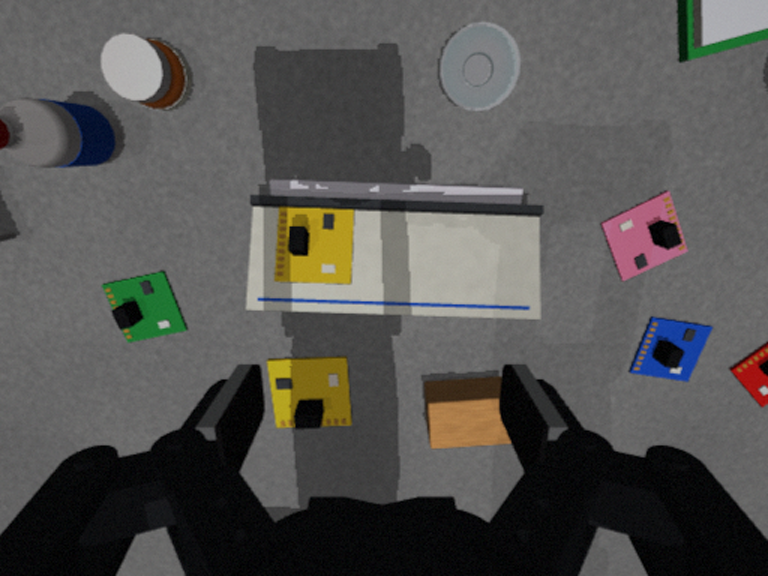

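```bash
cat > fit.py <<'E'
from h import *
from scipy.optimize import least_squares
S=camera_params('scene');P=camera_params('top');W=json.load(open('p_deck.json'))
w=lambda u,v:((u+.5)/1.5-.5,(v+.5)/1.5-.5)
t=lambda u,v:((u+.5)/2.5-.5+90,(v+.5)/2.5-.5+110)
s=lambda u,v:((u+.5)/2.66-.5+120,(v+.5)/2.66-.5+120)
D=[(W,(-52,135,0),w(247,310)),(W,(-52,-135,0),w(540,319)),(W,(45,135,10),w(250,207)),(W,(45,-135,10),w(543,215)),
(W,('a',-25,35,4),w(275,282)),(W,('a',-25,-35,4),w(352,284)),(W,('a',45,-35,4),w(355,208)),(W,('a',45,35,4),w(278,206)),
(W,('a',10,12,16),(201.1,159.1)),(P,('a',10,12,16),(200.1,190.6)),(S,('a',10,12,16),(310.1,212.3)),
(P,(-52,135,0),t(232,249)),(P,(-52,-135,0),t(453,259)),(S,(-52,135,0),s(557,201)),(S,(-52,-135,0),s(341,176))]
def res(q,full=False):
    R=Rn.from_euler('z',q[3],degrees=True)*Rn.from_euler('y',25,degrees=True);o=[]
    for c,X,uv in D:
        if X[0]=='a': X=(X[1],X[2]+q[4],X[3])
        o.append(proj(c,q[:3]+R.apply(X))-uv)
    return np.array(o) if full else np.ravel(o)
for keep in [range(15),range(9)]:
    D0=D;D=[D0[i] for i in keep]
    r=least_squares(res,[580,48,50,-2,80],loss='soft_l1');print(np.round(r.x,2));print(np.round(res(r.x,True),1).tolist());D=D0
E
python3 fit.py
```

```text
[573.24  45.15  48.51  -2.    74.02]
[[-0.6, -0.1], [-0.0, 0.0], [-0.0, -2.2], [-0.2, -1.0], [0.2, -0.7], [-0.0, -0.4], [-0.1, 0.8], [1.2, 0.4], [-1.1, 1.6], [0.5, -0.0], [1.4, -1.1], [0.2, 0.3], [0.3, 0.8], [-0.6, 0.4], [-1.4, -0.7]]
[573.    44.83  48.43  -2.03  74.41]
[[-0.3, 0.0], [0.1, 0.2], [0.3, -2.1], [-0.0, -0.8], [0.2, -0.6], [-0.1, -0.3], [-0.1, 0.9], [1.2, 0.5], [-1.2, 1.7]]
```

{"name": "step_arm", "arguments": {
  "targets": [
    {"dp":[-0.02,-0.16,0.012],"angular":[0,0,0],"fingers":0},
    {"dp":[-0.04,-0.32,0.025],"angular":[0,0,0],"fingers":0},
    {"dp":[-0.06,-0.48,0.037],"angular":[0,0,0],"fingers":0},
    {"dp":[-0.075,-0.65,0.05],"angular":[0,0,0],"fingers":0},
    {"dp":[-0.075,-0.8,0.05],"angular":[0,0,0],"fingers":0},
    {"dp":[-0.075,-0.95,0.1],"angular":[0,0,-0.03],"fingers":0},
    {"dp":[-0.075,-0.95,0.1],"angular":[0,0,-0.06],"fingers":0},
    {"dp":[-0.075,-0.95,0.1],"angular":[0,0,-0.06],"fingers":0}
  ]
}}

```text
time: 6.55
tool_pos: [575.1, 250.3, 259.8]
tcp_rot: [180.0, 0.0, 10.8]
ft_force: [0.5, -0.6, 0.7]
finger_gap: 85.4
grip_force: 0.0
```

```bash
cat >> h.py <<'E'
def look(l,tag):
    s=sense();p=camera_params('wrist');im=snapshot('wrist');cv2.imwrite(f'pics/{tag}.png',im)
    print(s['tool_pos'].round(1) if hasattr(s['tool_pos'],'round') else s['tool_pos'],s['tcp_rot'])
    for n,z in [(l+'_block',16),(l,0)]:
        for d in pinpoint('wrist',n): print(n,np.round(d['at'],1),round(d['conf'],2),np.round(onz(p,d['at'],z),1))
    for d in masks_of('wrist',l):
        m=d['pixels'];print(np.round(d['at']),im[m].mean(0).round(),yaw_of(p,m,4))
def numbers(c,W):
    for a,b in zip([c]+W,W): print(step(a,b))
E
python3 - <<'E'
from h import *
c=T((256.018,-542.642,231.292),(180,0,25.256))
for d,a in [([.955,-.338,-.0935],.085),([.556,-.562,-.05],.0555),([.35,-.9,-.1],0),([.15,-.75,0],0),([-.075,-.95,.1],-.06)]: c=apply(c,d,[0,0,a])
print(c[0],c[1].as_euler('xyz',degrees=True))
look('green','wg')
E
```

```text
[575.31888455 249.87125667 259.992     ] [180.      0.     10.766]
[575.1 250.3 259.8] [1.79993197e+02 2.22140425e-02 1.07821440e+01]
green_block [192.5 197.8] 0.69 [499.6 328.3  16. ]
[201. 188.] [ 51. 102.  43.] ((507.1421813964844, 314.85040283203125), (72.4813232421875, 70.6924819946289), 10.928315162658691)
```

```bash
python3 - <<'E'
from h import *
c=T((575.32,249.87,259.99),(180,0,10.766))
numbers(c,[T((503,327.5,110),(180,0,11.7))])
E
```

```text
([-0.2827, -0.4489, 0.75], [0.0, 0.0, -0.0052])
```

{"name": "step_arm", "arguments": {
  "targets": [
    {"dp":[-0.06,-0.09,0.15],"angular":[0,0,-0.001],"fingers":0},
    {"dp":[-0.12,-0.19,0.3],"angular":[0,0,-0.002],"fingers":0},
    {"dp":[-0.18,-0.29,0.45],"angular":[0,0,-0.003],"fingers":0},
    {"dp":[-0.24,-0.38,0.6],"angular":[0,0,-0.004],"fingers":0},
    {"dp":[-0.283,-0.449,0.75],"angular":[0,0,-0.005],"fingers":0},
    {"dp":[-0.283,-0.449,0.75],"angular":[0,0,-0.005],"fingers":0},
    {"dp":[-0.283,-0.449,0.75],"angular":[0,0,-0.005],"fingers":0},
    {"dp":[-0.283,-0.449,0.75],"angular":[0,0,-0.005],"fingers":0}
  ]
}}

```text
time: 7.75
tool_pos: [504.7, 327.5, 112.2]
tcp_rot: [-180.0, -0.2, 11.6]
ft_force: [-0.1, -0.5, 0.8]
finger_gap: 85.4
grip_force: 0.0
```

```bash
python3 - <<'E'
from h import *
c=apply(T((575.32,249.87,259.99),(180,0,10.766)),[-.283,-.449,.75],[0,0,-.005]);print(c[0],c[1].as_euler('xyz',degrees=True))
look('green','wg2')
im=cv2.imread('pics/wg2.png');cv2.imwrite('pics/wg2b.png',cv2.resize(im,None,fx=1.5,fy=1.5,interpolation=cv2.INTER_CUBIC))
E
```

```text
[502.94176322 327.51657649 109.99      ] [180.      0.     11.666]
[504.7 327.5 112.2] [-179.95611792   -0.18671236   11.59539719]
green_block [247.8 193.7] 0.87 [501.9 332.1  16. ]
green [263.2 185.2] 0.57 [508.  318.5   0. ]
[265. 185.] [ 56. 111.  46.] ((506.8863830566406, 316.027099609375), (71.15445709228516, 70.80223846435547), 11.899744033813477)
```

View pics/wg2b.png

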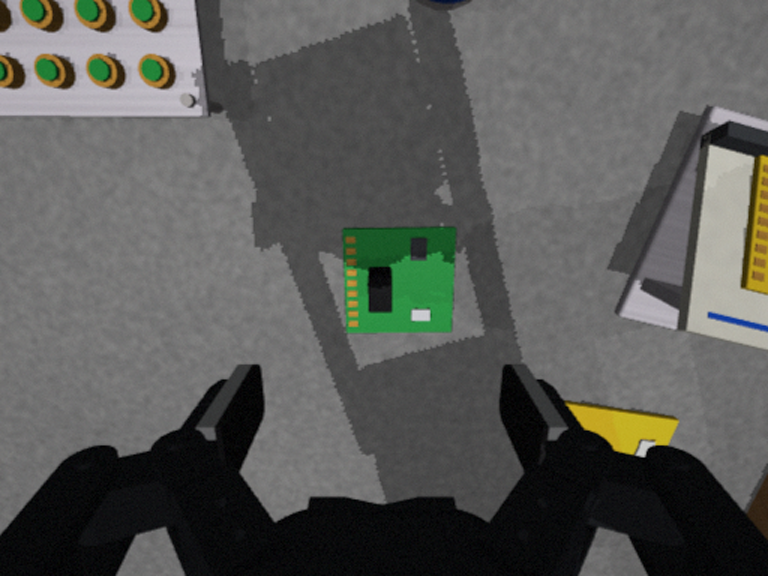

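```bash
python3 - <<'E'
from h import *
print(sense()['tool_pos'])
p=camera_params('wrist');
R=Rn.from_euler('z',11.9,degrees=True)
for n,X in [('plate',[(35,35,4),(35,-35,4),(-35,-35,4),(-35,35,4)]),('top',[(11,19,28),(11,5,28),(-11,5,28),(-11,19,28)])]:
    print(n,np.round((proj(p,np.array([506.9,316.0,0])+R.apply(X))+.5)*1.5-.5).tolist())
c=T((502.94,327.52,109.99),(180,0,11.666))
numbers(c,[T((504.4,327.8,8),(180,0,11.9)),T((504.4,327.8,150),(180,0,11.9))])
E
```

```text
[503.73497456 327.4476789  110.93689974]
plate [[342.0, 226.0], [457.0, 226.0], [451.0, 332.0], [345.0, 332.0]]
top [[367.0, 276.0], [392.0, 275.0], [392.0, 311.0], [368.0, 312.0]]
([0.0074, 0.0001, 0.51], [0.0, 0.0, -0.0013])
([0.0, 0.0, -0.71], [0.0, 0.0, 0.0])
```

{"name": "step_arm", "arguments": {
  "targets": [
    {"dp":[0.007,0.001,0.2],"angular":[0,0,-0.001],"fingers":0.2},
    {"dp":[0.007,0.001,0.36],"angular":[0,0,-0.001],"fingers":0.3},
    {"dp":[0.007,0.001,0.47],"angular":[0,0,-0.001],"fingers":0.4},
    {"dp":[0.007,0.001,0.52],"angular":[0,0,-0.001],"fingers":0.5},
    {"dp":[0.007,0.001,0.52],"angular":[0,0,-0.001],"fingers":0.5},
    {"dp":[0.007,0.001,0.52],"angular":[0,0,-0.001],"fingers":0.5},
    {"dp":[0.007,0.001,0.52],"angular":[0,0,-0.001],"fingers":0.5},
    {"dp":[0.007,0.001,0.52],"angular":[0,0,-0.001],"fingers":0.6}
  ],
  "newtons": 40
}}

```text
time: 8.95
tool_pos: [504.9, 327.9, 6.8]
tcp_rot: [-180.0, -0.1, 11.8]
ft_force: [-0.2, -0.5, 0.2]
finger_gap: 34.4
grip_force: 0.0
```

{"name": "step_arm", "arguments": {
  "targets": [
    {"dp":[0,0,0],"angular":[0,0,0],"fingers":1},
    {"dp":[0,0,0],"angular":[0,0,0],"fingers":1},
    {"dp":[0,0,0],"angular":[0,0,0],"fingers":1},
    {"dp":[0,0,0],"angular":[0,0,0],"fingers":1},
    {"dp":[0,0,0],"angular":[0,0,0],"fingers":1},
    {"dp":[0,0,0],"angular":[0,0,0],"fingers":1},
    {"dp":[0,0,-0.03],"angular":[0,0,0],"fingers":1},
    {"dp":[0,0,-0.1],"angular":[0,0,0],"fingers":1}
  ],
  "newtons": 40
}}

```text
time: 9.95
tool_pos: [503.3, 327.0, 25.3]
tcp_rot: [180.0, 0.2, 11.8]
ft_force: [0.5, -1.5, -0.0]
finger_gap: 13.2
grip_force: 38.9
```

```bash
cat > plan.py <<'E'
from h import *
RD=Rn.from_euler('z',-2,degrees=True)*Rn.from_euler('y',25,degrees=True);OD=np.array([573.2,45.1,48.5])
TH=4.6
def place(yc,x,up,h=6,th=TH,yaw=0):
    "TCP pose: contact edge at deck y=yc, plate centre deck x, lifted up along deck normal; TCP h over underside"
    Rp=Rn.from_euler('x',th,degrees=True)
    o=np.array([x,yc-35*np.cos(np.radians(TH)),35*np.sin(np.radians(TH))+up])
    return OD+RD.apply(o+Rp.apply([0,12,h])), RD*Rp*Rn.from_euler('xyz',[180,0,0],degrees=True)
E
python3 - <<'E'
from plan import *
c=apply(T((502.94,327.52,109.99),(180,0,11.666)),[.007,.001,.52],[0,0,-.001]);c=apply(c,[0,0,-.1],[0,0,0]);print(c[0])
A=T((530,240,180),(180,0,5));B=place(59,5,40)
print(B[0],B[1].as_euler('xyz',degrees=True))
numbers(c,[A,B])
E
```

```text
[504.3515214  327.60722005  25.99      ]
[599.98341257  79.77929032  91.47574168] [-175.4   25.    -2. ]
([0.0356, 0.455, -0.77], [0.0, -0.0, 0.038])
([0.2788, 0.8286, 0.4426], [0.0336, -0.1371, 0.0438])
```

{"name": "step_arm", "arguments": {
  "targets": [
    {"dp":[0,0,-0.2],"angular":[0,0,0],"fingers":1},
    {"dp":[0,0.05,-0.42],"angular":[0,0,0.01],"fingers":1},
    {"dp":[0.01,0.15,-0.62],"angular":[0,0,0.02],"fingers":1},
    {"dp":[0.02,0.3,-0.77],"angular":[0,0,0.03],"fingers":1},
    {"dp":[0.036,0.455,-0.77],"angular":[0,0,0.038],"fingers":1},
    {"dp":[0.036,0.455,-0.77],"angular":[0,0,0.038],"fingers":1},
    {"dp":[0.036,0.455,-0.77],"angular":[0,0,0.038],"fingers":1},
    {"dp":[0.036,0.455,-0.77],"angular":[0,0,0.038],"fingers":1}
  ]
}}

```text
time: 10.95
tool_pos: [529.5, 240.7, 179.7]
tcp_rot: [-180.0, 0.0, 5.1]
ft_force: [-0.1, 0.7, -0.1]
finger_gap: 13.4
grip_force: 39.1
```

{"name": "step_arm", "arguments": {
  "targets": [
    {"dp":[0.056,0.16,0.02],"angular":[0.007,-0.027,0.009],"fingers":1},
    {"dp":[0.11,0.33,0.06],"angular":[0.0135,-0.055,0.0175],"fingers":1},
    {"dp":[0.17,0.5,0.15],"angular":[0.02,-0.082,0.026],"fingers":1},
    {"dp":[0.22,0.66,0.3],"angular":[0.027,-0.11,0.035],"fingers":1},
    {"dp":[0.279,0.829,0.443],"angular":[0.0336,-0.1371,0.0438],"fingers":1},
    {"dp":[0.279,0.829,0.443],"angular":[0.0336,-0.1371,0.0438],"fingers":1},
    {"dp":[0.279,0.829,0.443],"angular":[0.0336,-0.1371,0.0438],"fingers":1},
    {"dp":[0.279,0.829,0.443],"angular":[0.0336,-0.1371,0.0438],"fingers":1}
  ]
}}

```text
time: 11.95
tool_pos: [601.2, 81.2, 94.1]
tcp_rot: [-175.4, 24.7, -1.9]
ft_force: [0.1, -0.3, -0.8]
finger_gap: 13.3
grip_force: 39.2
```

```bash
python3 - <<'E'
from plan import *
print(sense()['tool_pos'],sense()['tcp_rot'],sense()['ft_force'])
p=camera_params('wrist');im=snapshot('wrist')
o=np.array([10,74,0])
dk=lambda X:np.round((proj(p,OD+RD.apply(X))+.5)*1.5-.5).astype(int)
im=cv2.resize(im,None,fx=1.5,fy=1.5,interpolation=cv2.INTER_CUBIC)
cv2.polylines(im,[dk(o+np.array([(35,35,4),(35,-35,4),(-35,-35,4),(-35,35,4)]))],True,(255,0,255),1)
cv2.polylines(im,[dk(o+np.array([(11,19,28),(11,5,28),(-11,5,28),(-11,19,28)]))],True,(255,0,255),1)
cv2.polylines(im,[dk(np.array([(45,135,10),(45,-135,10)])),dk(np.array([(-52,135,0),(-52,-135,0)]))],False,(255,0,0),1)
t,R=place(59,5,40);g=np.array([(35,-23,0),(35,47,0),(-35,47,0),(-35,-23,0)])+[0,0,2]
cv2.polylines(im,[np.round((proj(p,t+R.apply(g))+.5)*1.5-.5).astype(int)],True,(0,0,255),1)
cv2.imwrite('pics/pre1.png',im)
E
```

```text
[601.1975838   81.21108699  94.12845917] [-175.37422888   24.71804831   -1.86266363] [ 0.07345604 -0.3364504  -0.75395134]
```

View pics/pre1.png

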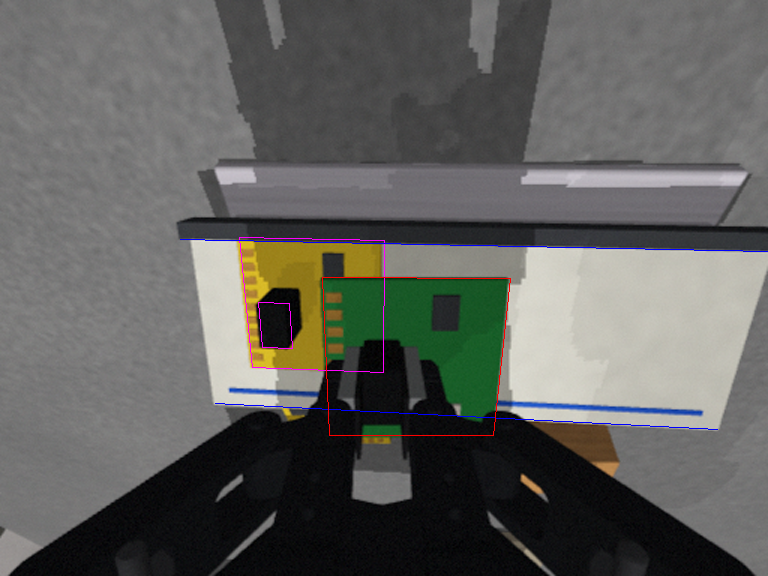

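```bash
python3 - <<'E'
from plan import *
print(sense()['tool_pos'])
A=T((530,240,180),(180,0,5));A=apply(apply(T((504.3515214,327.60722005,25.99),(180,0,11.846)),[.036,.455,-.77],[0,0,.038]),[.279,.829,.443],[.0336,-.1371,.0438])
print(A[0],A[1].as_euler('xyz',degrees=True))
for q in [place(59,5,1.5),place(59,9,1.5),place(59,10.5,0)]: print(step(A,q))
E
```

```text
[601.22300144  81.1780336   94.37838272]
[600.13370559  79.72483098  91.39      ] [-175.3992071    24.99473872   -1.98939415]
([-0.0009, 0.0152, 0.1918], [0.0, -0.0, 0.0001])
([0.0191, 0.0152, 0.1918], [0.0, -0.0, 0.0001])
([0.0266, 0.0158, 0.1993], [0.0, -0.0, 0.0001])
```

{"name": "step_arm", "arguments": {
  "targets": [
    {"dp":[0,0.004,0.05],"angular":[0,0,0],"fingers":1},
    {"dp":[0,0.008,0.1],"angular":[0,0,0],"fingers":1},
    {"dp":[0,0.012,0.14],"angular":[0,0,0],"fingers":1},
    {"dp":[0.004,0.015,0.175],"angular":[0,0,0],"fingers":1},
    {"dp":[0.004,0.015,0.175],"angular":[0,0,0],"fingers":1},
    {"dp":[0.004,0.015,0.175],"angular":[0,0,0],"fingers":1},
    {"dp":[0.004,0.015,0.175],"angular":[0,0,0],"fingers":1},
    {"dp":[0.004,0.015,0.175],"angular":[0,0,0],"fingers":1}
  ],
  "newtons": 25
}}

```text
time: 13.0
tool_pos: [586.3, 80.0, 59.5]
tcp_rot: [-175.4, 25.0, -2.0]
ft_force: [0.5, 0.0, -1.0]
finger_gap: 13.3
grip_force: 39.2
```

```bash
cat >> plan.py <<'E'
def indeck(h=6):
    s=sense();R=Rn.from_euler('xyz',s['tcp_rot'],degrees=True);Rp=RD.inv()*R*Rn.from_euler('xyz',[180,0,0],degrees=True)
    o=RD.inv().apply(np.array(s['tool_pos'])-OD)-Rp.apply([0,12,h])
    e=o+Rp.apply([0,35,0]);f=o+Rp.apply([0,-35,0])
    print('t',s['time'],'centre',o.round(1),'contact edge',e.round(1),'other',f.round(1),'rot',Rp.as_euler('xyz',degrees=True).round(2),'F deck',RD.inv().apply(s['ft_force']).round(1))
E
python3 - <<'E'
from plan import *
for i in range(3): indeck()
E
```

```text
t 13.0 centre [ 6.1 23.9  8. ] contact edge [ 6.1 58.8 10.8] other [  6.1 -11.    5.2] rot [ 4.6  -0.04  0.01] F deck [ 0.9  0.1 -0.7]
t 13.0 centre [ 6.1 23.9  8. ] contact edge [ 6.1 58.8 10.8] other [  6.1 -11.    5.2] rot [ 4.6  -0.04  0.01] F deck [ 0.9  0.1 -0.7]
t 13.0 centre [ 6.1 23.9  8. ] contact edge [ 6.1 58.8 10.8] other [  6.1 -11.    5.2] rot [ 4.6  -0.04  0.01] F deck [ 0.9  0.1 -0.7]
```

{"name": "step_arm", "arguments": {
  "targets": [
    {"dp":[0,0,0.01],"angular":[0,0,0],"fingers":1},
    {"dp":[0,0,0.018],"angular":[0,0,0],"fingers":1},
    {"dp":[0.005,0,0.018],"angular":[0,0,0],"fingers":1},
    {"dp":[0.01,0,0.018],"angular":[0,0,0],"fingers":1},
    {"dp":[0.015,0,0.018],"angular":[0,0,0],"fingers":1},
    {"dp":[0.015,0,0.023],"angular":[0,0,0],"fingers":1},
    {"dp":[0.015,0,0.023],"angular":[0,0,0],"fingers":1},
    {"dp":[0.015,0,0.023],"angular":[0,0,0],"fingers":1}
  ]
}}

```text
time: 14.0
tool_pos: [587.6, 80.3, 55.4]
tcp_rot: [-175.4, 24.9, -2.0]
ft_force: [-0.8, -0.8, 9.0]
finger_gap: 13.4
grip_force: 40.4
```

```bash
python3 - <<'E'
from plan import *
indeck()
E
```

```text
t 14.0 centre [ 9.  24.2  4.9] contact edge [ 9.  59.1  7.7] other [  9.  -10.7   2.1] rot [ 4.6  -0.1   0.01] F deck [-4.5 -0.8  7.8]
```

{"name": "step_arm", "arguments": {
  "targets": [
    {"dp":[0,0,-0.005],"angular":[0,0,0],"fingers":1},
    {"dp":[0.005,0,-0.005],"angular":[0,0,0],"fingers":1},
    {"dp":[0.01,0,-0.005],"angular":[0,0,0],"fingers":1},
    {"dp":[0.01,0,-0.005],"angular":[0,0,0],"fingers":1},
    {"dp":[0.01,0,-0.005],"angular":[0,0,0],"fingers":1},
    {"dp":[0.01,0,-0.005],"angular":[0,0,0],"fingers":1},
    {"dp":[0.01,0,-0.005],"angular":[0,0,0],"fingers":1},
    {"dp":[0.01,0,-0.005],"angular":[0,0,0],"fingers":1}
  ]
}}

```text
time: 15.0
tool_pos: [588.7, 80.3, 54.9]
tcp_rot: [-175.4, 25.1, -2.0]
ft_force: [-4.7, -0.9, 10.8]
finger_gap: 13.1
grip_force: 40.3
```

```bash
python3 - <<'E'
from plan import *
indeck()
p=camera_params('wrist');im=snapshot('wrist')
dk=lambda X:np.round((proj(p,OD+RD.apply(X))+.5)*1.5-.5).astype(int)
im=cv2.resize(im,None,fx=1.5,fy=1.5,interpolation=cv2.INTER_CUBIC)
cv2.imwrite('pics/pl1.png',im)
E
```

```text
t 15.0 centre [10.2 24.2  4.9] contact edge [10.2 59.1  7.7] other [ 10.2 -10.7   2.1] rot [4.59 0.06 0.02] F deck [-8.8 -1.1  7.8]
```

View pics/pl1.png

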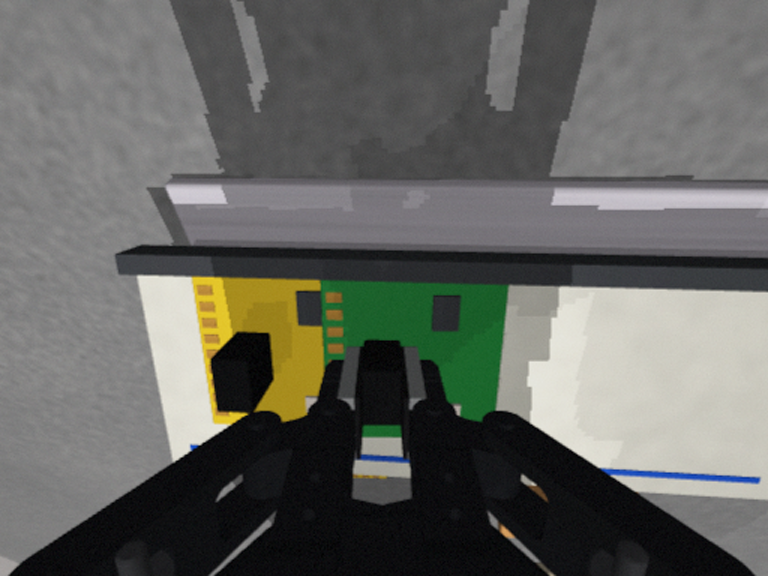

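{"name": "step_arm", "arguments": {
  "targets": [
    {"dp":[-0.002,0,-0.002],"angular":[0,0,0],"fingers":1},
    {"dp":[-0.002,0,-0.004],"angular":[0,0,0],"fingers":0.75},
    {"dp":[-0.002,0,-0.004],"angular":[0,0,0],"fingers":0.55},
    {"dp":[-0.002,0,-0.004],"angular":[0,0,0],"fingers":0.55},
    {"dp":[-0.002,0,-0.004],"angular":[0,0,0],"fingers":0.55},
    {"dp":[-0.002,0,-0.05],"angular":[0,0,0],"fingers":0.55},
    {"dp":[-0.002,0,-0.2],"angular":[0,0,0],"fingers":0.55},
    {"dp":[-0.002,0,-0.4],"angular":[0,0,0],"fingers":0.55}
  ]
}}

```text
time: 16.05
tool_pos: [621.8, 72.6, 126.7]
tcp_rot: [-175.4, 25.1, -2.0]
ft_force: [0.3, 0.4, 0.3]
finger_gap: 38.7
grip_force: 0.0
```

```bash
cat >> plan.py <<'E'
def over(plates,tag,k=1.5):
    p=camera_params('wrist');im=snapshot('wrist');im=cv2.resize(im,None,fx=k,fy=k,interpolation=cv2.INTER_CUBIC)
    for yc,th,col in plates:
        Rp=Rn.from_euler('x',th,degrees=True);o=np.array([10,yc-35*np.cos(np.radians(th)),35*np.sin(np.radians(th))])
        X=OD+RD.apply(o+Rp.apply([(35,35,4),(35,-35,4),(-35,-35,4),(-35,35,4)]))
        cv2.polylines(im,[np.round((proj(p,X)+.5)*k-.5).astype(int)],True,col,1)
    cv2.imwrite(f'pics/{tag}.png',im)
E
python3 - <<'E'
from plan import *
indeck(); over([(109,0,(255,0,255)),(59,4.6,(0,0,255))],'rel1')
E
```

```text
t 16.05 centre [10.1 17.7 84.1] contact edge [10.1 52.6 86.9] other [ 10.1 -17.2  81.3] rot [4.59 0.11 0.02] F deck [0.1 0.4 0.4]
```

View pics/rel1.png

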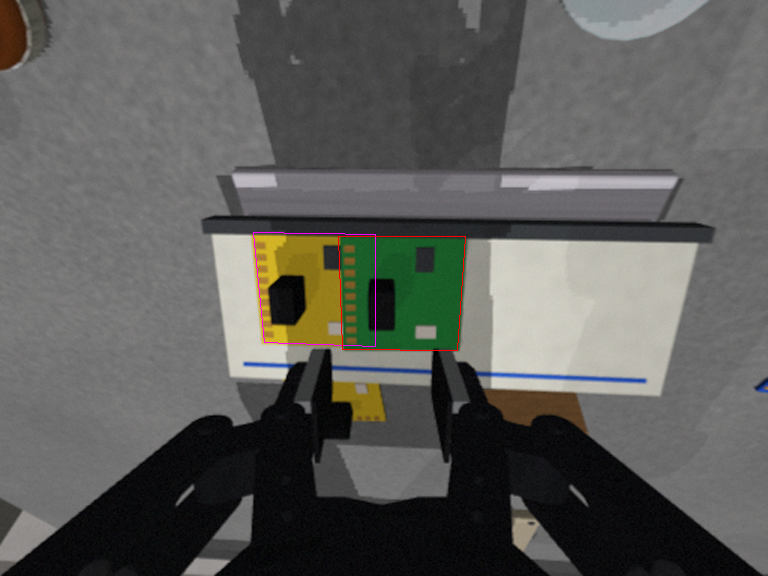

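```bash
python3 - <<'E'
from plan import *
A=apply(apply(T((504.3515214,327.60722005,25.99),(180,0,11.846)),[.036,.455,-.77],[0,0,.038]),[.279,.829,.443],[.0336,-.1371,.0438])
for d in [(.004,.015,.175),(.015,0,.023),(.01,0,-.005),(-.002,0,-.4)]: A=apply(A,d,[0,0,0])
print(A[0],A[1].as_euler('xyz',degrees=True))
numbers(A,[T((590,-70,200),(180,0,-2)),T((480,-240,150),(180,0,-10)),T((457,-255.5,110),(180,0,-10.5))])
E
```

```text
[622.13039704  72.64582021 126.29205111] [-175.3992071    24.99473872   -1.98939415]
([-0.2788, 0.6939, -0.3334], [-0.0251, 0.1388, -0.0055])
([-0.52, 0.8687, 0.25], [-0.0, -0.0, 0.0444])
([-0.0998, 0.0963, 0.2], [0.0, -0.0, 0.0028])
```

{"name": "step_arm", "arguments": {
  "targets": [
    {"dp":[0,0.05,-0.25],"angular":[0,0,0],"fingers":0.5},
    {"dp":[-0.06,0.2,-0.33],"angular":[-0.006,0.035,-0.001],"fingers":0.4},
    {"dp":[-0.13,0.38,-0.333],"angular":[-0.0125,0.07,-0.003],"fingers":0.2},
    {"dp":[-0.2,0.55,-0.333],"angular":[-0.019,0.105,-0.004],"fingers":0},
    {"dp":[-0.279,0.694,-0.333],"angular":[-0.0251,0.1388,-0.0055],"fingers":0},
    {"dp":[-0.279,0.694,-0.333],"angular":[-0.0251,0.1388,-0.0055],"fingers":0},
    {"dp":[-0.279,0.694,-0.333],"angular":[-0.0251,0.1388,-0.0055],"fingers":0},
    {"dp":[-0.279,0.694,-0.333],"angular":[-0.0251,0.1388,-0.0055],"fingers":0}
  ]
}}

```text
time: 17.1
tool_pos: [591.2, -69.5, 200.5]
tcp_rot: [-180.0, -0.0, -2.0]
ft_force: [-0.8, 1.6, -0.6]
finger_gap: 85.5
grip_force: 0.0
```

{"name": "step_arm", "arguments": {
  "targets": [
    {"dp":[-0.13,0.19,0.09],"angular":[0,0,0.01],"fingers":0},
    {"dp":[-0.25,0.38,0.18],"angular":[0,0,0.02],"fingers":0},
    {"dp":[-0.38,0.57,0.27],"angular":[0,0,0.03],"fingers":0},
    {"dp":[-0.51,0.76,0.36],"angular":[0,0,0.04],"fingers":0},
    {"dp":[-0.632,0.95,0.45],"angular":[0,0,0.047],"fingers":0},
    {"dp":[-0.632,0.95,0.45],"angular":[0,0,0.047],"fingers":0},
    {"dp":[-0.632,0.95,0.45],"angular":[0,0,0.047],"fingers":0},
    {"dp":[-0.632,0.95,0.45],"angular":[0,0,0.047],"fingers":0}
  ]
}}

```text
time: 18.1
tool_pos: [458.4, -254.9, 110.6]
tcp_rot: [180.0, -0.1, -10.4]
ft_force: [0.1, -0.1, 0.2]
finger_gap: 85.2
grip_force: 0.0
```

```bash
python3 - <<'E'
from plan import *
c=apply(apply(T((622.13039704,72.64582021,126.29205111),(-175.3992071,24.99473872,-1.98939415)),[-.279,.694,-.333],[-.0251,.1388,-.0055]),[-.632,.95,.45],[0,0,.047])
print(c[0],c[1].as_euler('xyz',degrees=True));look('blue','wb2');look('blue','wb3')
E
```

```text
[ 456.96519649 -255.46963156  109.92082884] [-1.79993392e+02 -1.30262196e-03 -1.04646402e+01]
[ 458.4 -254.9  110.6] [ 1.79999719e+02 -6.28882961e-02 -1.03631175e+01]
blue_block [183.1  42.9] 0.92 [ 587.7 -223.8   16. ]
blue_block [251.3 195.3] 0.83 [ 456.1 -252.8   16. ]
blue_block [396.6 187.7] 0.65 [ 439.7 -383.2   16. ]
blue [176.2  54.6] 0.75 [ 583.7 -212.8   -0. ]
blue [269.7 187.4] 0.59 [ 455.3 -270.6    0. ]
blue [399.3 189.3] 0.57 [ 431.  -393.4    0. ]
[400. 189.] [ 29.  34. 158.] ((429.1582336425781, -391.3546142578125), (72.52925109863281, 69.77825164794922), 45.18645095825195)
[177.  53.] [102.  84. 152.] ((582.89111328125, -214.0639190673828), (71.92494201660156, 71.6219711303711), 28.152082443237305)
[267. 182.] [143.  72.  39.] ((454.4518737792969, -267.94775390625), (71.49913787841797, 70.97650146484375), 79.68154907226562)
[ 457.7 -254.9  110.3] [ 1.79996495e+02 -3.50369651e-02 -1.03851103e+01]
blue_block [182.9  42.5] 0.76 [ 587.1 -224.    16. ]
blue_block [252.2 194.2] 0.72 [ 456.3 -253.9   16. ]
blue_block [397.8 188.7] 0.68 [ 437.8 -384.2   16. ]
blue [177.8  53. ] 0.94 [ 583.8 -214.6    0. ]
[266. 184.] [143.  71.  39.] ((454.4455261230469, -267.68218994140625), (69.70771789550781, 71.50679016113281), 80.56092071533203)
[401. 188.] [ 29.  34. 158.] ((429.323486328125, -391.2450256347656), (71.10523223876953, 70.59903717041016), 45.26630401611328)
[175.  50.] [102.  85. 152.] ((582.8087768554688, -213.57054138183594), (71.88719177246094, 70.67937469482422), 27.870132446289062)
```

{"name": "step_arm", "arguments": {
  "targets": [
    {"dp":[-0.002,0,0.2],"angular":[0,0,-0.002],"fingers":0.2},
    {"dp":[-0.002,0,0.36],"angular":[0,0,-0.002],"fingers":0.3},
    {"dp":[-0.002,0,0.47],"angular":[0,0,-0.002],"fingers":0.4},
    {"dp":[-0.002,0,0.52],"angular":[0,0,-0.002],"fingers":0.5},
    {"dp":[-0.002,0,0.52],"angular":[0,0,-0.002],"fingers":0.5},
    {"dp":[-0.002,0,0.52],"angular":[0,0,-0.002],"fingers":0.5},
    {"dp":[-0.002,0,0.52],"angular":[0,0,-0.002],"fingers":0.5},
    {"dp":[-0.002,0,0.52],"angular":[0,0,-0.002],"fingers":0.6}
  ],
  "newtons": 40
}}

```text
time: 19.5
tool_pos: [457.1, -255.7, 6.7]
tcp_rot: [180.0, -0.1, -10.1]
ft_force: [-0.4, 0.8, -0.3]
finger_gap: 34.2
grip_force: 0.0
```

{"name": "step_arm", "arguments": {
  "targets": [
    {"dp":[0,0,0],"angular":[0,0,0],"fingers":1},
    {"dp":[0,0,0],"angular":[0,0,0],"fingers":1},
    {"dp":[0,0,0],"angular":[0,0,0],"fingers":1},
    {"dp":[0,0,0],"angular":[0,0,0],"fingers":1},
    {"dp":[0,0,0],"angular":[0,0,0],"fingers":1},
    {"dp":[0,0,0],"angular":[0,0,0],"fingers":1},
    {"dp":[0,0,-0.03],"angular":[0,0,0],"fingers":1},
    {"dp":[0,0,-0.1],"angular":[0,0,0],"fingers":1}
  ],
  "newtons": 40
}}

```text
time: 20.5
tool_pos: [455.6, -254.7, 25.5]
tcp_rot: [-179.9, 0.1, -10.1]
ft_force: [0.1, -0.8, -0.9]
finger_gap: 13.2
grip_force: 39.0
```

```bash
python3 - <<'E'
from plan import *
c=apply(apply(T((456.965,-255.470,109.921),(180,0,-10.4646)),[-.002,0,.52],[0,0,-.002]),[0,0,-.1],[0,0,0])
print(c[0],c[1].as_euler('xyz',degrees=True))
B=place(9.2,5,40);M=T((530,-130,180),(180,0,-5));print(B[0])
numbers(c,[M,B,place(9.2,6,5)])
E
```

```text
[ 456.57165307 -255.3973488    25.921     ] [180.       0.     -10.1046]
[598.24541763  30.00962713  91.47574168]
([0.2514, -0.6817, -0.7704], [-0.0, 0.0, -0.0284])
([0.2702, -0.8267, 0.4426], [0.0215, -0.1394, -0.0108])
([0.005, 0.014, 0.1744], [0.0, 0.0, 0.0])
```

{"name": "step_arm", "arguments": {
  "targets": [
    {"dp":[0,0,-0.2],"angular":[0,0,0],"fingers":1},
    {"dp":[0.02,-0.06,-0.42],"angular":[0,0,-0.005],"fingers":1},
    {"dp":[0.08,-0.22,-0.62],"angular":[0,0,-0.01],"fingers":1},
    {"dp":[0.17,-0.45,-0.77],"angular":[0,0,-0.02],"fingers":1},
    {"dp":[0.251,-0.682,-0.77],"angular":[0,0,-0.028],"fingers":1},
    {"dp":[0.251,-0.682,-0.77],"angular":[0,0,-0.028],"fingers":1},
    {"dp":[0.251,-0.682,-0.77],"angular":[0,0,-0.028],"fingers":1},
    {"dp":[0.251,-0.682,-0.77],"angular":[0,0,-0.028],"fingers":1}
  ]
}}

```text
time: 21.5
tool_pos: [529.2, -130.8, 179.8]
tcp_rot: [-180.0, 0.0, -5.1]
ft_force: [0.3, 0.9, -0.2]
finger_gap: 13.6
grip_force: 39.1
```

{"name": "step_arm", "arguments": {
  "targets": [
    {"dp":[0.054,-0.16,0.02],"angular":[0.004,-0.028,-0.002],"fingers":1},
    {"dp":[0.11,-0.33,0.06],"angular":[0.008,-0.056,-0.004],"fingers":1},
    {"dp":[0.16,-0.5,0.15],"angular":[0.013,-0.084,-0.0065],"fingers":1},
    {"dp":[0.22,-0.66,0.3],"angular":[0.017,-0.112,-0.009],"fingers":1},
    {"dp":[0.27,-0.827,0.443],"angular":[0.0215,-0.1394,-0.0108],"fingers":1},
    {"dp":[0.27,-0.827,0.443],"angular":[0.0215,-0.1394,-0.0108],"fingers":1},
    {"dp":[0.27,-0.827,0.443],"angular":[0.0215,-0.1394,-0.0108],"fingers":1},
    {"dp":[0.27,-0.827,0.443],"angular":[0.0215,-0.1394,-0.0108],"fingers":1}
  ]
}}

```text
time: 22.5
tool_pos: [599.7, 28.6, 94.5]
tcp_rot: [-175.4, 24.7, -2.2]
ft_force: [-0.1, 1.0, -0.3]
finger_gap: 13.2
grip_force: 39.1
```

```bash
python3 - <<'E'
from plan import *
c=apply(apply(T((456.5717,-255.3973,25.921),(180,0,-10.1046)),[.251,-.682,-.77],[0,0,-.028]),[.27,-.827,.443],[.0215,-.1394,-.0108])
print(c[0],c[1].as_euler('xyz',degrees=True),step(c,place(9.2,6,5)))
indeck()
over([(109,0,(255,0,255)),(59,4.6,(0,0,255))],'pre2')
im=cv2.imread('pics/pre2.png')
p=camera_params('wrist');t,R=place(9.2,5,40);g=np.array([(35,-23,2),(35,47,2),(-35,47,2),(-35,-23,2)])
cv2.polylines(im,[np.round((proj(p,t+R.apply(g))+.5)*1.5-.5).astype(int)],True,(0,255,255),1);cv2.imwrite('pics/pre2.png',im)
E
```

```text
[598.31435501  30.06682097  91.321     ] [-175.4023628    24.99485603   -2.06858033] ([0.0044, 0.0144, 0.1738], [-0.0001, -0.0001, -0.0003])
t 22.5 centre [  5.1 -27.   46.2] contact edge [ 5.2  7.9 49. ] other [  5.  -61.9  43.3] rot [ 4.65 -0.32 -0.16] F deck [-0.   1.  -0.3]
```

View pics/pre2.png

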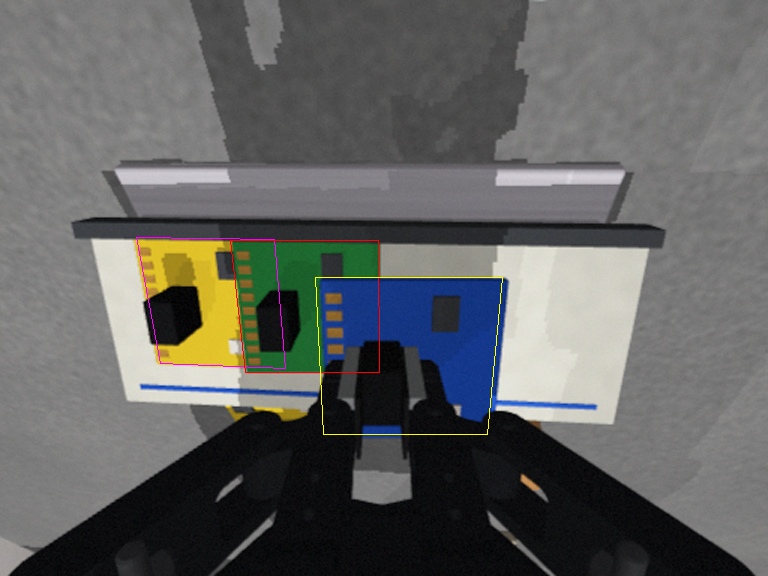

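{"name": "step_arm", "arguments": {
  "targets": [
    {"dp":[0,0.004,0.05],"angular":[0,0,0],"fingers":1},
    {"dp":[0,0.008,0.1],"angular":[0,0,0],"fingers":1},
    {"dp":[0,0.011,0.14],"angular":[0,0,0],"fingers":1},
    {"dp":[0.004,0.012,0.174],"angular":[0,0,0],"fingers":1},
    {"dp":[0.004,0.012,0.174],"angular":[0,0,0],"fingers":1},
    {"dp":[0.004,0.012,0.174],"angular":[0,0,0],"fingers":1},
    {"dp":[0.004,0.012,0.174],"angular":[0,0,0],"fingers":1},
    {"dp":[0.004,0.012,0.174],"angular":[0,0,0],"fingers":1}
  ],
  "newtons": 25
}}

```text
time: 23.55
tool_pos: [584.6, 31.0, 59.7]
tcp_rot: [-175.4, 25.0, -2.1]
ft_force: [-1.5, 0.0, -1.1]
finger_gap: 12.9
grip_force: 39.1
```

```bash
python3 - <<'E'
from plan import *
indeck()
E
```

```text
t 23.55 centre [  6.1 -25.2   8.2] contact edge [ 6.1  9.7 11. ] other [  6.  -60.1   5.4] rot [ 4.63 -0.04 -0.06] F deck [-0.9 -0.  -1.6]
```

{"name": "step_arm", "arguments": {
  "targets": [
    {"dp":[0,0,0.01],"angular":[0,0,0],"fingers":1},
    {"dp":[0,0,0.016],"angular":[0,0,0],"fingers":1},
    {"dp":[0.005,0,0.018],"angular":[0,0,0],"fingers":1},
    {"dp":[0.01,0,0.018],"angular":[0,0,0],"fingers":1},
    {"dp":[0.015,0,0.018],"angular":[0,0,0],"fingers":1},
    {"dp":[0.02,0,0.018],"angular":[0,0,0],"fingers":1},
    {"dp":[0.024,0,0.018],"angular":[0,0,0],"fingers":1},
    {"dp":[0.024,0,0.018],"angular":[0,0,0],"fingers":1}
  ]
}}

```text
time: 24.55
tool_pos: [587.2, 31.2, 54.9]
tcp_rot: [-175.4, 25.0, -2.1]
ft_force: [-1.5, -0.4, 6.8]
finger_gap: 13.0
grip_force: 39.9
```

```bash
python3 - <<'E'
from plan import *
indeck()
E
```

```text
t 24.55 centre [ 10.4 -24.9   5. ] contact edge [10.4 10.   7.8] other [ 10.4 -59.8   2.1] rot [ 4.63  0.01 -0.06] F deck [-4.2 -0.4  5.6]
```

{"name": "step_arm", "arguments": {
  "targets": [
    {"dp":[0.003,0,0],"angular":[0,0,0],"fingers":1},
    {"dp":[0.006,0,0],"angular":[0,0,0],"fingers":1},
    {"dp":[0.006,0,0],"angular":[0,0,0],"fingers":1},
    {"dp":[0.006,0,0],"angular":[0,0,0],"fingers":1},
    {"dp":[0.006,0,0],"angular":[0,0,0],"fingers":1},
    {"dp":[0.006,0,0],"angular":[0,0,0],"fingers":1},
    {"dp":[0.006,0,0],"angular":[0,0,0],"fingers":1},
    {"dp":[0.006,0,0],"angular":[0,0,0],"fingers":1}
  ]
}}

```text
time: 25.55
tool_pos: [587.2, 31.2, 54.9]
tcp_rot: [-175.4, 25.2, -2.1]
ft_force: [-8.1, -0.1, 11.9]
finger_gap: 13.0
grip_force: 40.2
```

```bash
python3 - <<'E'
from plan import *
indeck()
E
```

```text
t 25.55 centre [ 10.4 -24.9   5. ] contact edge [10.4 10.   7.8] other [ 10.4 -59.8   2.2] rot [ 4.63  0.15 -0.05] F deck [-12.4  -0.4   7.3]
```

Against the ledge: the force along x rose and the arm stopped moving. Releasing now.

{"name": "step_arm", "arguments": {
  "targets": [
    {"dp":[-0.004,0,-0.002],"angular":[0,0,0],"fingers":1},
    {"dp":[-0.004,0,-0.004],"angular":[0,0,0],"fingers":0.75},
    {"dp":[-0.004,0,-0.004],"angular":[0,0,0],"fingers":0.55},
    {"dp":[-0.004,0,-0.004],"angular":[0,0,0],"fingers":0.55},
    {"dp":[-0.004,0,-0.004],"angular":[0,0,0],"fingers":0.55},
    {"dp":[-0.004,0,-0.05],"angular":[0,0,0],"fingers":0.55},
    {"dp":[-0.004,0,-0.2],"angular":[0,0,0],"fingers":0.55},
    {"dp":[-0.004,0,-0.45],"angular":[0,0,0],"fingers":0.55}
  ]
}}

```text
time: 26.55
tool_pos: [624.2, 22.7, 134.9]
tcp_rot: [-175.4, 25.2, -2.1]
ft_force: [1.0, -0.7, -0.2]
finger_gap: 38.4
grip_force: 0.0
```

{"name": "step_arm", "arguments": {
  "targets": [
    {"dp":[0,0,-0.1],"angular":[0,0,0],"fingers":0.55},
    {"dp":[0,0,-0.2],"angular":[0,0,0],"fingers":0.55},
    {"dp":[0,0,-0.2],"angular":[0,0,0],"fingers":0.55},
    {"dp":[0,0,-0.2],"angular":[0,0,0],"fingers":0.55},
    {"dp":[0,0,-0.2],"angular":[0,0,0],"fingers":0.55},
    {"dp":[0,0,-0.2],"angular":[0,0,0],"fingers":0.55},
    {"dp":[0,0,-0.2],"angular":[0,0,0],"fingers":0.55},
    {"dp":[0,0,-0.2],"angular":[0,0,0],"fingers":0.55}
  ]
}}

```text
time: 27.55
tool_pos: [641.8, 18.8, 171.4]
tcp_rot: [-175.4, 25.0, -2.1]
ft_force: [-0.2, -1.2, 0.5]
finger_gap: 38.2
grip_force: 0.0
```

```bash
python3 - <<'E'
from plan import *
over([(109,0,(255,0,255)),(59,4.6,(0,0,255)),(9.2,4.6,(0,255,255))],'rel2',1)
im=cv2.imread('pics/rel2.png')[110:300,90:450];cv2.imwrite('pics/rel2.png',cv2.resize(im,None,fx=2.2,fy=2.2,interpolation=cv2.INTER_CUBIC))
E
```

```text
(no output)
```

View pics/rel2.png

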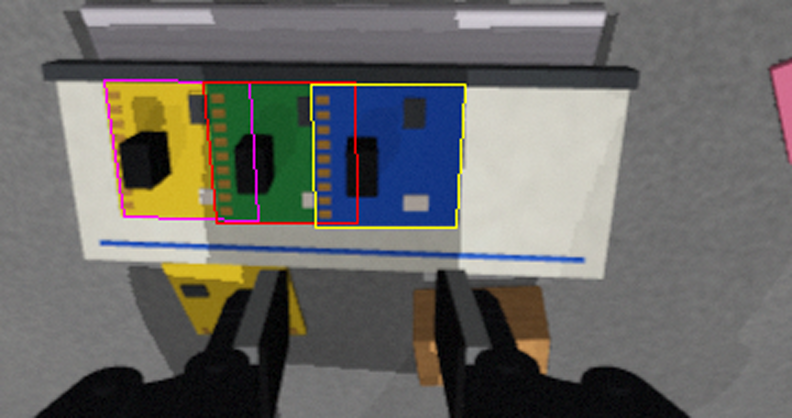

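The picture shows all three plates on their planned outlines, square against the ledge, with overlaps of about 20 mm. The yellow plate has not moved. Handing in.

```bash
python3 -c "
from bench import *
print(hand_in())"
```

```text
the job is handed in; nothing more can be done
None
```

The job is handed in: green then blue are shingled to the right of the yellow plate, each overlapping by about 20 mm and square against the ledge; yellow did not move, no bystander was touched, and it took 27.6 s of the 58 s allowed.

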